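# Slide a thin pad shim into its riveting nest

### The arm

A 6-joint arm with a two-finger parallel gripper is mounted at the origin on the work surface. World frame = base frame: x ahead of the robot, y to its left, z up, the work surface at z = 0. Lengths are in mm, angles in rad, forces in N, time in s.
With the tool pointing down it reaches from about 375 to 925 mm from the base axis. Payload 5.7 kg.
Tool frame: the origin (TCP) lies between the finger pads; the fingertips stand 19 mm ahead of it and the grasp point (between the pads) is the TCP; x points along the fingers, y is the direction in which the jaws open and shut, and the axes are right-handed (so a half turn about x gives the same grasp; the last joint's range is limited). The gripper opens to 85 mm and grips with 20 to 120 N. Pads are 22 mm wide; open, the fingers measure 114 mm over their backs; the gripper's body (76 mm by 85 mm) begins 54 mm behind the grasp point. The pads swing forward as they close: fully open they stand 13 mm farther back than shut.
Start: joints at [1.037, 0.359, 1.51, -0, 1.272, -0.115], TCP at [243.989, 548.12, 250.267] pointing down, gripper open.
Joint ranges: [-2.97, 2.97], [-1.01, 2.36], [0.21, 2.38], [-0.96, 4.11], [0.2, 2.71], [-2.98, 2.98]. Speed limits (rad/s): [2.39, 2.39, 3.14, 3.14, 3.14, 3.14].

### API

Orientations are given as a rotation vector (axis times angle).
In Python, from workcell import robot gives the robot as it stands.
- The arm moves only by the tool servo_tool, never from a script. Its argument "commands" is a list of rows, each an object with "linear": the shift along the world's x, y, z in units of 10 cm (1.0 is 10 cm), a list of three; "spin": the turn about the world's z in units of pi/2 rad (1.0 is pi/2 rad); "fingers": the finger opening in mm, from 0 to 85.4. A call has 1 to 12 rows; each row is the pose to reach, as a shift and turn from the pose commanded when the call began; what a row does not reach only later rows make up. A row lasts 1/10 s, in which the tool goes at most 50 mm and 8.59 degrees, less where a joint would pass 70% of its speed; a pose out of reach is approached as far as the arm can. A call with a number of a shift or a turn outside -1 to 1 is refused whole. A call with a gripper value outside its range is refused whole. The fingers move at their own pace and stop on an object; "force" is the grip in N (left out, the last holds). Time passes only in rows, so rows that repeat a pose let the fingers close. It gives the time, the measured TCP pose, the force and the opening at its end, in the units of the state.
- robot.read_state(): the state, without advancing time (a new reading comes with each control period).
- robot.grab_frame(name): name is "side" or "top"; returns a dict with "image" (400x640x3 uint8, red, green, blue), "intrinsics" (3x3 intrinsics, pixels), "view" (4x4, takes a point from world to camera coordinates). Camera axes: x right, y down, z forward; pixel columns grow to the right and rows downward; lengths in mm; the calibration is good to about 2 mm. A picture is of the moment at which its call begins. There is no depth.
- robot.hand_in(): hands the job in, once; it reports no verdict.
The state is a dict: "t": time; "joint_pos": joint angles; "dq": joint speeds; "joint_efforts": joint torques, N m; "tcp_pos": TCP position; "ee_rot": TCP orientation; "force": force on the tool from outside, world axes, zero at the start; "ft_torque": the same for the moment, N m; "grip_width": finger opening in mm.
Only numpy, scipy, OpenCV 4.12 (cv2) and the standard library are available. Lean on these libraries where they do the work, as an engineer would, in place of code of your own. Each camera call takes 0.05 s, during which the arm holds its last target.

### The job

Load the thin shim into the riveting nest: press lightly on its top, drag it across the plate over the low wear strip, square it up to the nest's mouth with its notched end leading, and keep dragging it from above, under the sprung keeper, until it is fully home against the stop bar. Press just hard enough to carry it along and never heavily, as the shim bends; do not pick it up, leave the piston, seal ring and bracket alone, and finish with the shim lying free of the gripper.

Things in the scene. Friction and masses are not known exactly. Their poses are not given: they have to be found in the camera images.
- shim: thin flat bare metal sheet, 96 mm long (its x), 110 mm wide (its y), 3 mm thick, 0.2 to 0.33 kg, too thin and wide to pick up. Origin: centre of the underside, so its top is 3 mm above; z up. Lies on the oiled plate, friction about 0.2; fingertips grip its top much better. Pressing with over 40 N bends and spoils it; under about 8 N it may not pass the keeper; some 12 N is right.
- shim_nose (a point): middle of the shim's leading (notched) edge, on its top face, 48 mm ahead of its origin along its x. The last 10 mm at this end are only 90 mm wide (notched corners); two dark round marks 12 mm across lie near the opposite, plain end. Pressing anywhere on the shim feels stiff: roughly 10 to 20 N more per mm of further descent.
- nest: fixed steel nest on the plate, a U of low walls open towards the robot. Origin on the plate's surface, where the centre of a fully home shim's underside lies; +x points into the nest (direction of insertion), z up. Stop bar: near face at x = +48 mm. Straight guide rails both sides, 113 mm apart (1.5 mm play each side), from x = -25 to +48 mm. All these walls are 12 mm high and 12 mm thick.
- nest_mouth (a point): middle of the nest's mouth on the plate, at nest x = -57 mm; from here lead-in walls narrow from 145 mm apart to the rails' 113 mm at x = -25 mm. A steel wear strip lies across the way in, parallel to the mouth: 220 mm long, 72 mm wide, crest about at nest x = -118 mm, shallow bevels; a hump 2.5 to 4 mm high (not measured) over which the shim rides, rising, tipping slightly and sinking.
- nest_keeper (a point): lowest point of the sprung keeper, nest x = +34 mm, 1.3 mm above the plate: a brass ball nose of 12 mm radius under a bridge 18 mm wide (underside 32 mm, top 41 mm, cap 53 mm above the plate). The leading edge wedges it up 1.7 mm against 2 to 4 N, felt as a bump from about 20 mm before home; it then bears on the shim's top.
- plate: fixed dark steel bench plate, 400 x 720 mm, level; origin at the centre of its underside, top 40 mm above that, which is 14 to 26 mm above the bench. Shim, nest, wear strip and bystanders stand on it.
- piston: bystander: chrome caliper piston, a cup 48 mm across and 50 mm tall, standing on the plate; origin at the centre of its underside
- seal: bystander: green rubber square-section seal ring, 58 mm outside, 48 mm inside, 5 mm high, on the plate; origin at the centre of its underside
- bracket: bystander: aluminium U-shaped caliper bracket, about 80 x 150 x 30 mm, lying on the plate; origin under the middle of its cross bar
There are look-alikes about, which are no part of the job. Leave any purple or yellow look-alike of the shim alone.

How it is judged (in metres and radians):
On the way, in this order (a step that is already met when the one before it is completed fails the run):
1. the shim, dragged under the fingers pressing on its top, has its notched end square in the nest's mouth, not yet under the keeper (x of shim in the frame of nest between -0.085 and -0.022 m and y of shim in the frame of nest between -0.012 and 0.012 m and angle between the x axis of shim and the x axis of nest, either way round below 0.2 rad and contact force between the fingers and shim above 1.5 N and x of the grasp point in the frame of shim between -0.048 and 0.048 m and y of the grasp point in the frame of shim between -0.055 and 0.055 m), for 0.1 s.
2. the shim is home against the stop, still under the pressing fingers (x of shim in the frame of nest above -0.003 m and contact force between the fingers and shim above 1.5 N and x of the grasp point in the frame of shim between -0.048 and 0.048 m), for 0.1 s.
At the end, for the whole second after the job is handed in: the shim lies flat and at rest in the nest, notched end under the keeper, within 3 mm of the stop bar, within 4 mm sideways and 0.04 rad of square; nothing touched by the robot (x of shim in the frame of nest between -0.003 and 0.003 m and y of shim in the frame of nest between -0.004 and 0.004 m and z of shim in the frame of nest between -0.003 and 0.003 m and angle between the x axis of shim and the x axis of nest, either way round below 0.04 rad and angle between shim's own z axis and vertical below 0.04 rad and linear speed of shim below 0.01 m/s).
It fails at once if the shim is pressed with more than 40 N (contact force between the fingers and shim above 40 N).
It fails at once if the shim is lifted or tipped off the plate (z of shim in the frame of nest above 0.012 m or angle between shim's own z axis and vertical above 0.2 rad).
It fails at once if the piston, seal ring or bracket is moved (distance of any of piston, seal, bracket from where it was at the start of the episode above 0.01 m).
It also fails if it takes over 70 s, if anything falls off the work surface, if the arm or the gripper's body presses on something with over 40 N, if the wrist force passes 120 N, or if a joint passes its speed limit or range.

## Working session

There is one attempt and no reset: what is moved stays moved. The work goes in short steps, Python scripts to look and compute and a tool call to move; the robot and the scene stay as the last step left them, time stands still between calls to the robot, and variables do not carry over. Pictures are saved under pics/ and viewed, and the job is handed in when it is done.

Besides the shell and the picture viewer there is one more tool, called as name(argument=value, ...), one argument or row to a line, values as JSON. servo_tool: Moves the arm, as the interface text tells. Shifts and turns lie within -1 to 1; 1 stands for 10 cm of shift or pi/2 rad of turn. Its arguments: {"type":"object","properties":{"commands":{"type":"array","items":{"type":"object","properties":{"linear":{"type":"array","items":{"type":"number","minimum":-1,"maximum":1}},"spin":{"type":"number","minimum":-1,"maximum":1},"fingers":{"type":"number"}}}},"force":{"type":"number"}},"required":["commands"]}

```bash
ls; mkdir -p pics; python3 - <<'E'
from workcell import robot
import cv2,numpy as np,pickle
s=robot.read_state();print(s)
for n in("top","side"):
    f=robot.grab_frame(n);cv2.imwrite(f"pics/{n}0.png",f["image"][:,:,::-1]);pickle.dump(f,open(f"{n}0.pkl","wb"));print(f["intrinsics"],f["view"])
E
```

```text
pics
{'t': 0.0, 'joint_pos': array([ 1.03688914e+00,  3.59516673e-01,  1.51146854e+00, -4.44828927e-05,
        1.27247236e+00, -1.15105786e-01]), 'dq': array([ 6.33490178e-05,  9.72395292e-04, -1.34974888e-04,  2.72184987e-04,
       -1.04814029e-04,  8.34356686e-04]), 'joint_efforts': array([-3.82465478e-04, -5.27637792e+01, -2.78610939e+01, -2.77622412e-04,
        1.35663801e-02,  2.43979616e-05]), 'tcp_pos': array([243.68664999, 547.56582158, 249.43285424]), 'ee_rot': array([ 0.32709771,  1.54627797, -0.32991255]), 'force': array([ 0.27969321, -0.38232574,  0.0495015 ]), 'ft_torque': array([-0.00666263, -0.00230004,  0.06038378]), 'grip_width': 85.03032050846656}
[[409.93321998   0.         317.69481227]
 [  0.         409.93321998 196.94681497]
 [  0.           0.           1.        ]] [[-4.54340805e-03 -9.99988943e-01  1.21260033e-03  9.98911077e+01]
 [-9.94391470e-01  4.38983820e-03 -1.05670877e-01  4.52816766e+02]
 [ 1.05664386e-01 -1.68590533e-03 -9.94400420e-01  1.17461298e+03]
 [ 0.00000000e+00  0.00000000e+00  0.00000000e+00  1.00000000e+00]]
[[449.20401027   0.         318.29949606]
 [  0.         449.20401027 204.05295372]
 [  0.           0.           1.        ]] [[ 8.76783437e-01 -4.80753118e-01  1.12802363e-02 -3.47164588e+02]
 [-2.62748701e-01 -4.98575923e-01 -8.26066080e-01  2.19553530e+02]
 [ 4.02757898e-01  7.21317190e-01 -5.63460369e-01  8.99903998e+02]
 [ 0.00000000e+00  0.00000000e+00  0.00000000e+00  1.00000000e+00]]
```

View pics/top0.png

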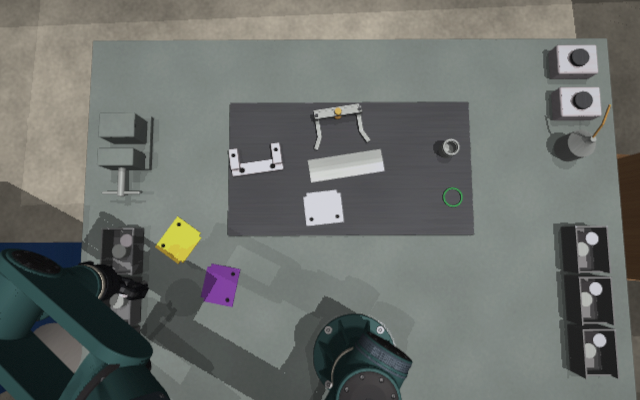

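View pics/side0.png

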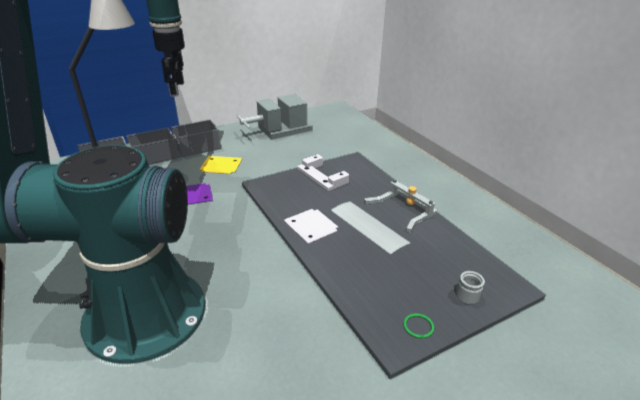

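```bash
python3 - <<'E'
import cv2
a=cv2.imread("pics/top0.png")[95:240,285:405];cv2.imwrite("pics/c1.png",cv2.resize(a,None,fx=4.1,fy=4.1,interpolation=cv2.INTER_CUBIC))
a=cv2.imread("pics/side0.png")[165:275,275:450];cv2.imwrite("pics/c2.png",cv2.resize(a,None,fx=4.5,fy=4.5,interpolation=cv2.INTER_CUBIC))
E
```

```text
(no output)
```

View pics/c1.png

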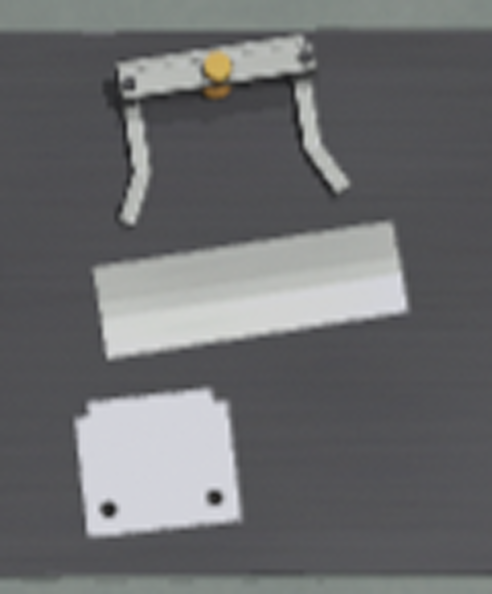

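View pics/c2.png

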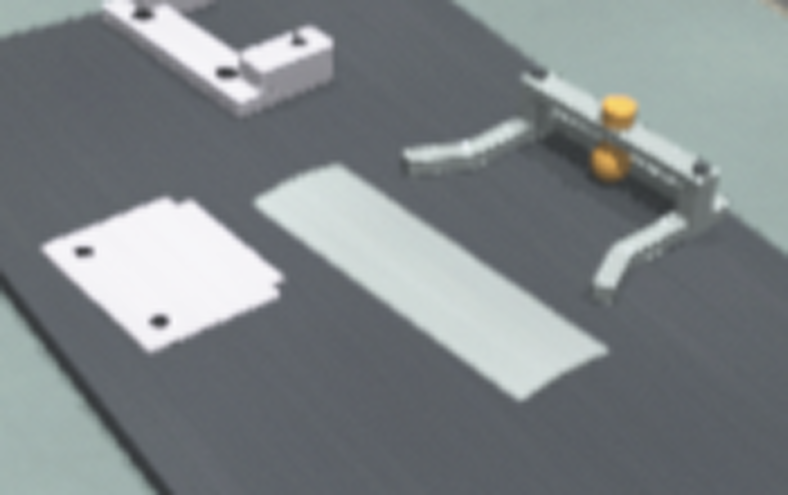

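```bash
cat > fit.py <<'E'
import numpy as np,pickle,cv2
from scipy.optimize import least_squares
F={n:pickle.load(open(n+"0.pkl","rb")) for n in("top","side")}
def proj(P,n,F=F):
    f=F[n];p=np.atleast_2d(P)@f["view"][:3,:3].T+f["view"][:3,3];q=p@f["intrinsics"].T;return q[:,:2]/q[:,2:]
def un(l,n):
    s,o=((4.1,(285,95)) if n=="top" else (4.5,(275,165)));return (np.array(l,float)+.5)/s-.5+np.array(o)
def T(p,h,L):
    L=np.atleast_2d(L).astype(float);c,s=np.cos(p[2]),np.sin(p[2])
    return np.c_[p[0]+c*L[:,0]-s*L[:,1],p[1]+s*L[:,0]+c*L[:,1],h+L[:,2]]
sm=[(-48,55,3),(-48,-55,3),(38,55,3),(38,-55,3),(48,45,3),(48,-45,3),(-36,36,3),(-36,-36,3)]
st=un([(88,537),(242,521),(76,419),(229,402),(88,403),(210,388),(108,510),(215,497)],"top")
ss=un([(40,247),(152,353),(168,196),(280,295),(193,201),(285,277),(84,251),(160,321)],"side")
nm=[(-57,72.5,12),(-57,-72.5,12),(-25,56.5,12),(-25,-56.5,12),(34,0,53)]
nt=un([(137,226),(331,192),(149,172),(303,146),(218,65)],"top")
ns=un([(405,168),(594,287),(462,157),(632,252),(619,105)],"side")
if __name__=="__main__":
    def res(q,full=False):
        h=q[0];r=[]
        mk=np.array(sm,float);mk[6:,0]=-q[7];mk[6,1]=q[8];mk[7,1]=-q[8]
        S=T(q[1:4],h,mk);N=T(q[4:7],h,nm)
        o=q[9:11] # side cam offset px
        r=[proj(S,"top")-st,proj(S,"side")-ss-o,proj(N,"top")-nt,proj(N,"side")-ns-o]
        if full:return r
        return np.r_[np.concatenate(r).ravel(),o/2,(h-20)/10]
    q=least_squares(res,[20,450,80,0.1,700,50,.1,34,36,0,0],loss="soft_l1").x
    print(np.round(q,3));[print(np.round(a,1).tolist()) for a in res(q,True)]
    np.save("q.npy",q)
    b=q[4:7];c,s=np.cos(b[2]),np.sin(b[2]);d=q[1:3]-b[:2];print("shim in nest",c*d[0]+s*d[1],-s*d[0]+c*d[1],q[3]-b[2])
    for n,o,s in(("top",(285,95),4.1),("side",(275,165),4.5)):
        a=cv2.imread(f"pics/{n}0.png");w,h=(120,145) if n=="top" else (175,110)
        a=cv2.resize(a[o[1]:o[1]+h,o[0]:o[0]+w],None,fx=s,fy=s,interpolation=cv2.INTER_CUBIC)
        def pl(P,c,cl=True):
            x=(proj(P,n)-np.array(o)+.5)*s-.5;cv2.polylines(a,[np.round(x).astype(int)],cl,c,1)
        pl(T(q[1:4],q[0],np.array(sm)[[0,1,3,5,4,2]]),(0,0,255))
        for y in(1,-1):
            pl(T(b,q[0],[(-57,72.5*y,12),(-25,56.5*y,12),(48,56.5*y,12),(48,68.5*y,12),(-25,68.5*y,12)]),(0,0,255),False)
        pl(T(b,q[0],[(25,68.5,41),(25,-68.5,41),(43,-68.5,41),(43,68.5,41)]),(0,255,0))
        pl(T(b,q[0],[(-154,110,0),(-154,-110,0),(-82,-110,0),(-82,110,0)]),(255,0,0))
        cv2.imwrite(f"pics/ov_{n}.png",a)
E
python3 fit.py
```

```text
[ 1.93490e+01  4.23188e+02  8.28920e+01  1.07000e-01  6.61892e+02
  3.47170e+01  1.73000e-01  2.97840e+01  3.81110e+01  3.63000e-01
 -6.89000e-01]
[[-0.2, 0.1], [-0.1, -0.2], [-0.4, -0.4], [-0.4, -0.4], [-0.3, -0.2], [0.4, 0.1], [0.1, -0.2], [-0.0, 0.1]]
[[0.1, 0.3], [-0.5, -0.3], [-0.1, 0.8], [0.3, 0.1], [-0.4, 0.2], [-0.0, 0.6], [0.0, 0.3], [0.1, 0.4]]
[[-0.0, -0.4], [1.0, -0.6], [0.5, 1.4], [0.5, 1.1], [-0.5, 0.7]]
[[1.3, -1.1], [0.4, -1.4], [1.5, -0.1], [-4.2, -1.4], [-0.5, 0.2]]
shim in nest -226.85921023160128 88.51789391209167 -0.06570742824632914
```

View pics/ov_top.png

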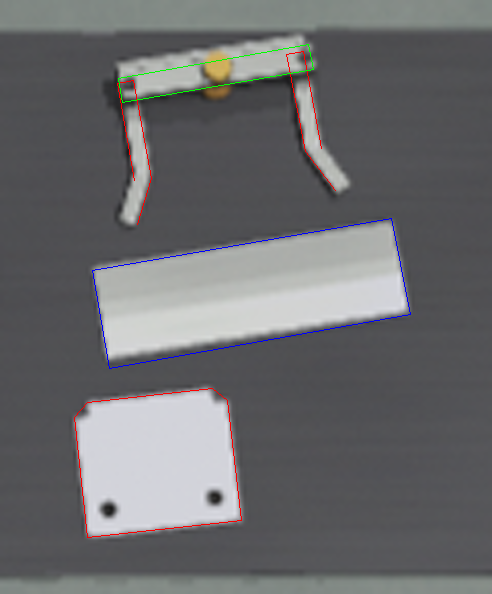

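View pics/ov_side.png

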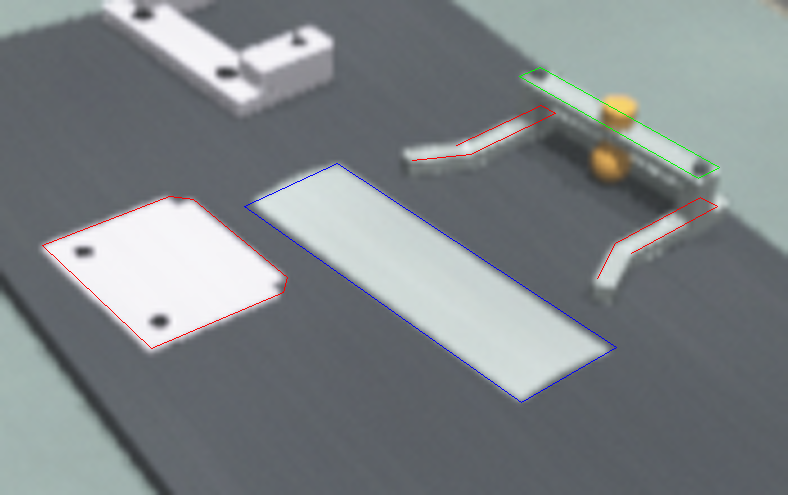

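```bash
python3 - <<'E'
from workcell import robot
from fit import *
from scipy.spatial.transform import Rotation as R
q=np.load("q.npy");s=robot.read_state();M=R.from_rotvec(s["ee_rot"]).as_matrix();print(M.round(3))
y=np.arctan2(M[1,1],M[0,1]);print("jaw yaw",y,"shim y yaw",q[3]+np.pi/2)
p=T(q[1:4],q[0],[(-5,0,3)])[0];print(p,p-s["tcp_pos"])
print(s["joint_pos"])
E
```

```text
[[-0.001  0.407  0.914]
 [-0.001  0.914 -0.407]
 [-1.    -0.002 -0.   ]]
jaw yaw 1.1519817960441592 shim y yaw 1.67796477622886
[418.21649512  82.35762138  22.34923068] [ 174.51902781 -465.26412496 -227.15748233]
[ 1.03689089e+00  3.59454669e-01  1.51137145e+00  9.06922393e-06
  1.27248503e+00 -1.15093404e-01]
```

servo_tool(
  commands=[
    {"linear":[0.17,-0.46,0],"spin":0.03,"fingers":40},
    {"linear":[0.35,-0.93,0],"spin":0.067,"fingers":40},
    {"linear":[0.35,-0.93,0],"spin":0.067,"fingers":40},
  ],
)

```text
t: 0.4
tcp_pos: [279.3, 449.8, 249.4]
ee_rot: [0.243, 1.557, -0.251]
force: [-0.2, 1.1, 0.1]
grip_width: 43.8
```

servo_tool(
  commands=[
    {"linear":[0.17,-0.46,0],"spin":0.03,"fingers":40},
    {"linear":[0.35,-0.93,0],"spin":0.067,"fingers":40},
    {"linear":[0.35,-0.93,0],"spin":0.067,"fingers":40},
  ],
)

```text
t: 0.7
tcp_pos: [314.7, 357.7, 249.8]
ee_rot: [0.163, 1.565, -0.169]
force: [-0.4, 0.0, 0.7]
grip_width: 39.9
```

servo_tool(
  commands=[
    {"linear":[0.17,-0.46,0],"spin":0.03,"fingers":40},
    {"linear":[0.35,-0.93,0],"spin":0.067,"fingers":40},
    {"linear":[0.35,-0.93,0],"spin":0.067,"fingers":40},
  ],
)

```text
t: 1.0
tcp_pos: [350.4, 265.6, 250.1]
ee_rot: [0.082, 1.569, -0.086]
force: [0.5, 0.5, -0.3]
grip_width: 40.1
```

servo_tool(
  commands=[
    {"linear":[0.17,-0.46,0],"spin":0.03,"fingers":40},
    {"linear":[0.35,-0.93,0],"spin":0.067,"fingers":40},
    {"linear":[0.35,-0.93,0],"spin":0.067,"fingers":40},
  ],
)

```text
t: 1.3
tcp_pos: [386.3, 173.0, 250.4]
ee_rot: [0.001, 1.569, -0.003]
force: [-0.5, 1.1, 0.1]
grip_width: 39.8
```

servo_tool(
  commands=[
    {"linear":[0.17,-0.46,0],"spin":0.03,"fingers":40},
    {"linear":[0.35,-0.93,0],"spin":0.067,"fingers":40},
    {"linear":[0.35,-0.93,0],"spin":0.067,"fingers":40},
    {"linear":[0.35,-0.93,0],"spin":0.067,"fingers":40},
  ],
)

```text
t: 1.7
tcp_pos: [419.5, 83.6, 250.2]
ee_rot: [-0.08, 1.57, 0.082]
force: [0.1, -0.3, 1.2]
grip_width: 40.0
```

servo_tool(
  commands=[
    {"linear":[0,0,-0.4]},
    {"linear":[0,0,-0.8]},
    {"linear":[-0.01,-0.01,-1.0]},
  ],
)

```text
$.commands[0]: bad value
```

servo_tool(
  commands=[
    {"linear":[0,0,-0.4]},
    {"linear":[0,0,-0.7]},
    {"linear":[0,0,-0.9]},
    {"linear":[0,0,-0.95]},
    {"linear":[0,0,-0.95]},
  ],
)

```text
$.commands[0]: bad value
```

servo_tool(
  commands=[
    {"linear":[0,0,-0.4],"spin":0,"fingers":40},
    {"linear":[0,0,-0.8],"spin":0,"fingers":40},
    {"linear":[-0.01,-0.01,-1.0],"spin":0,"fingers":40},
  ],
)

```text
t: 2.0
tcp_pos: [415.8, 84.5, 147.9]
ee_rot: [-0.084, 1.573, 0.085]
force: [0.3, -1.1, 0.6]
grip_width: 39.8
```

servo_tool(
  commands=[
    {"linear":[0,0,-0.4],"spin":0,"fingers":40},
    {"linear":[0,0,-0.7],"spin":0,"fingers":40},
    {"linear":[0,0,-0.9],"spin":0,"fingers":40},
    {"linear":[0,0,-0.95],"spin":0,"fingers":40},
    {"linear":[0,0,-0.95],"spin":0,"fingers":40},
  ],
)

```text
t: 2.5
tcp_pos: [417.2, 83.6, 54.8]
ee_rot: [-0.085, 1.571, 0.085]
force: [0.8, 0.0, 0.9]
grip_width: 39.8
```

```bash
python3 - <<'E'
from workcell import robot
import cv2
f=robot.grab_frame("side")["image"][:,:,::-1]
cv2.imwrite("pics/s1.png",cv2.resize(f[130:290,250:450],None,fx=3.7,fy=3.7,interpolation=cv2.INTER_CUBIC))
print(robot.read_state()["tcp_pos"])
E
```

```text
[417.96153881  83.36071464  55.52449734]
```

View pics/s1.png

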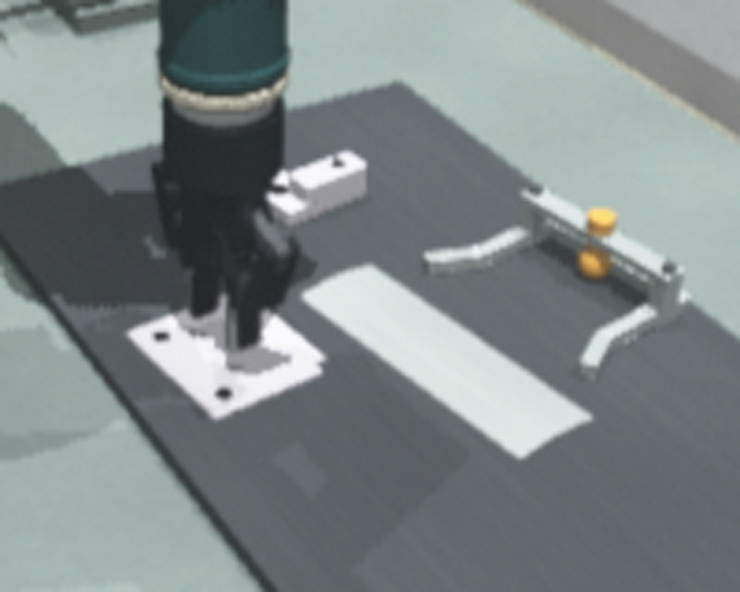

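The side view shows both fingers just above the white shim's centre, with the jaw axis across it (crop about (235,340)). I'll descend gently.

servo_tool(
  commands=[
    {"linear":[0,0,-0.04],"spin":0,"fingers":40},
    {"linear":[0,0,-0.08],"spin":0,"fingers":40},
    {"linear":[0,0,-0.1],"spin":0,"fingers":40},
    {"linear":[0,0,-0.1],"spin":0,"fingers":40},
  ],
)

```text
t: 2.95
tcp_pos: [418.0, 82.0, 45.3]
ee_rot: [-0.084, 1.569, 0.084]
force: [-0.4, 1.0, -0.2]
grip_width: 39.8
```

servo_tool(
  commands=[
    {"linear":[0,0,-0.01],"spin":0,"fingers":40},
    {"linear":[0,0,-0.02],"spin":0,"fingers":40},
    {"linear":[0,0,-0.02],"spin":0,"fingers":40},
  ],
)

```text
t: 3.25
tcp_pos: [417.9, 82.0, 43.2]
ee_rot: [-0.084, 1.569, 0.084]
force: [0.6, 0.9, -0.5]
grip_width: 40.0
```

servo_tool(
  commands=[
    {"linear":[0,0,-0.01],"spin":0,"fingers":40},
    {"linear":[0,0,-0.01],"spin":0,"fingers":40},
  ],
)

```text
t: 3.45
tcp_pos: [418.0, 82.1, 42.2]
ee_rot: [-0.084, 1.569, 0.084]
force: [0.2, 0.6, -0.3]
grip_width: 39.9
```

servo_tool(
  commands=[
    {"linear":[0,0,-0.01],"spin":0,"fingers":40},
    {"linear":[0,0,-0.01],"spin":0,"fingers":40},
  ],
)

```text
t: 3.65
tcp_pos: [417.9, 82.1, 41.2]
ee_rot: [-0.084, 1.569, 0.084]
force: [-0.0, 0.6, 0.2]
grip_width: 40.1
```

servo_tool(
  commands=[
    {"linear":[0,0,-0.01],"spin":0,"fingers":40},
    {"linear":[0,0,-0.01],"spin":0,"fingers":40},
  ],
)

```text
t: 3.85
tcp_pos: [417.9, 82.1, 40.2]
ee_rot: [-0.084, 1.569, 0.084]
force: [0.1, -1.0, -1.0]
grip_width: 39.8
```

servo_tool(
  commands=[
    {"linear":[0,0,-0.01],"spin":0,"fingers":40},
    {"linear":[0,0,-0.01],"spin":0,"fingers":40},
  ],
)

```text
t: 4.05
tcp_pos: [417.9, 82.1, 39.2]
ee_rot: [-0.084, 1.569, 0.084]
force: [-0.2, -0.6, -0.2]
grip_width: 40.0
```

servo_tool(
  commands=[
    {"linear":[0,0,-0.007],"spin":0,"fingers":40},
    {"linear":[0,0,-0.007],"spin":0,"fingers":40},
  ],
)

```text
t: 4.25
tcp_pos: [417.9, 82.1, 38.5]
ee_rot: [-0.084, 1.569, 0.084]
force: [0.1, 0.4, 0.3]
grip_width: 39.8
```

servo_tool(
  commands=[
    {"linear":[0,0,-0.007],"spin":0,"fingers":40},
    {"linear":[0,0,-0.007],"spin":0,"fingers":40},
  ],
)

```text
t: 4.45
tcp_pos: [418.0, 82.1, 37.8]
ee_rot: [-0.084, 1.569, 0.084]
force: [-0.2, -0.2, -0.1]
grip_width: 40.0
```

servo_tool(
  commands=[
    {"linear":[0,0,-0.007],"spin":0,"fingers":40},
    {"linear":[0,0,-0.007],"spin":0,"fingers":40},
  ],
)

```text
t: 4.65
tcp_pos: [417.9, 82.1, 37.1]
ee_rot: [-0.084, 1.569, 0.084]
force: [0.5, -0.3, -0.3]
grip_width: 39.8
```

servo_tool(
  commands=[
    {"linear":[0,0,-0.007],"spin":0,"fingers":40},
    {"linear":[0,0,-0.007],"spin":0,"fingers":40},
  ],
)

```text
t: 4.85
tcp_pos: [418.0, 82.1, 36.4]
ee_rot: [-0.084, 1.569, 0.084]
force: [0.3, 0.2, -0.4]
grip_width: 39.8
```

servo_tool(
  commands=[
    {"linear":[0,0,-0.007],"spin":0,"fingers":40},
    {"linear":[0,0,-0.007],"spin":0,"fingers":40},
  ],
)

```text
t: 5.05
tcp_pos: [418.0, 82.1, 35.7]
ee_rot: [-0.084, 1.569, 0.084]
force: [-0.5, -0.2, -0.0]
grip_width: 39.9
```

servo_tool(
  commands=[
    {"linear":[0,0,-0.007],"spin":0,"fingers":40},
    {"linear":[0,0,-0.007],"spin":0,"fingers":40},
  ],
)

```text
t: 5.25
tcp_pos: [418.0, 82.1, 35.3]
ee_rot: [-0.084, 1.569, 0.084]
force: [-0.6, -0.3, 5.2]
grip_width: 39.7
```

servo_tool(
  commands=[
    {"linear":[0,0,-0.005],"spin":0,"fingers":40},
    {"linear":[0,0,-0.005],"spin":0,"fingers":40},
  ],
)

```text
t: 5.45
tcp_pos: [418.0, 82.1, 35.3]
ee_rot: [-0.084, 1.569, 0.084]
force: [-2.5, -0.6, 13.1]
grip_width: 40.0
```

servo_tool(
  commands=[
    {"linear":[0,0,-0.005],"spin":0,"fingers":40},
    {"linear":[0,0,-0.005],"spin":0,"fingers":40},
  ],
)

```text
t: 5.65
tcp_pos: [418.0, 82.1, 35.2]
ee_rot: [-0.085, 1.568, 0.084]
force: [-3.0, -0.6, 22.4]
grip_width: 40.0
```

servo_tool(
  commands=[
    {"linear":[0,0,0.005],"spin":0,"fingers":40},
    {"linear":[0.01,-0.06,0.005],"spin":0.004,"fingers":40},
    {"linear":[0.02,-0.12,0.005],"spin":0.008,"fingers":40},
    {"linear":[0.03,-0.18,0.005],"spin":0.012,"fingers":40},
  ],
)

```text
t: 6.05
tcp_pos: [421.9, 64.2, 35.3]
ee_rot: [-0.099, 1.566, 0.099]
force: [-0.1, 2.6, 11.5]
grip_width: 39.6
```

```bash
python3 - <<'E'
from workcell import robot
import cv2
f=robot.grab_frame("side")["image"][:,:,::-1]
cv2.imwrite("pics/s2.png",cv2.resize(f[130:290,250:450],None,fx=3.7,fy=3.7,interpolation=cv2.INTER_CUBIC))
print(robot.read_state()["tcp_pos"])
E
```

```text
[422.15900646  63.56531551  35.28779697]
```

View pics/s2.png

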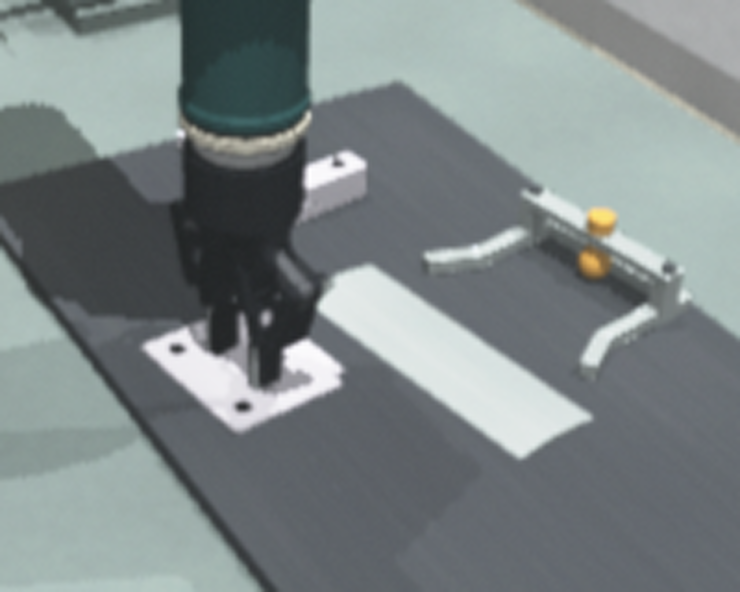

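The shim follows the fingers: its near mark moved from crop (224,393) to (243,406). I'll continue the sideways drag.

servo_tool(
  commands=[
    {"linear":[0.01,-0.06,0],"spin":0.004,"fingers":40},
    {"linear":[0.02,-0.12,0],"spin":0.008,"fingers":40},
    {"linear":[0.03,-0.18,0],"spin":0.012,"fingers":40},
    {"linear":[0.04,-0.24,0],"spin":0.016,"fingers":40},
    {"linear":[0.06,-0.34,0],"spin":0.02,"fingers":40},
    {"linear":[0.06,-0.34,0],"spin":0.02,"fingers":40},
  ],
)

```text
t: 6.7
tcp_pos: [428.3, 29.3, 35.3]
ee_rot: [-0.124, 1.565, 0.123]
force: [0.1, -2.6, 9.6]
grip_width: 40.1
```

servo_tool(
  commands=[
    {"linear":[0.01,-0.07,0],"spin":0.004,"fingers":40},
    {"linear":[0.02,-0.14,0],"spin":0.008,"fingers":40},
    {"linear":[0.04,-0.21,0],"spin":0.01,"fingers":40},
    {"linear":[0.05,-0.28,0],"spin":0.01,"fingers":40},
    {"linear":[0.06,-0.35,0],"spin":0.01,"fingers":40},
    {"linear":[0.06,-0.35,0],"spin":0.01,"fingers":40},
  ],
)

```text
t: 7.3
tcp_pos: [434.2, -5.7, 35.3]
ee_rot: [-0.137, 1.564, 0.135]
force: [-1.4, -2.1, 10.2]
grip_width: 40.1
```

```bash
python3 - <<'E'
from workcell import robot
import cv2,pickle
print(robot.read_state()["tcp_pos"])
for n in("top","side"):
    F=robot.grab_frame(n);f=F["image"][:,:,::-1];cv2.imwrite(f"pics/{n}1.png",f);pickle.dump(F,open(n+"1.pkl","wb"))
    f=f[95:240,285:405] if n=="top" else f[165:310,275:450]
    cv2.imwrite(f"pics/m_{n}1.png",cv2.resize(f,None,fx=4,fy=4,interpolation=cv2.INTER_CUBIC))
E
```

```text
[434.19697234  -5.68480095  35.29248533]
```

View pics/m_top1.png

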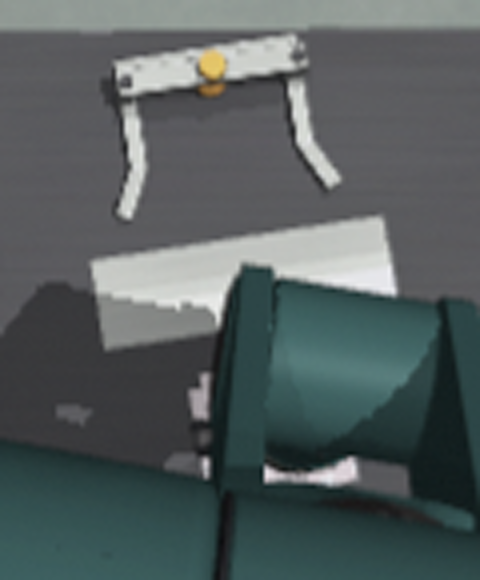

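View pics/m_side1.png

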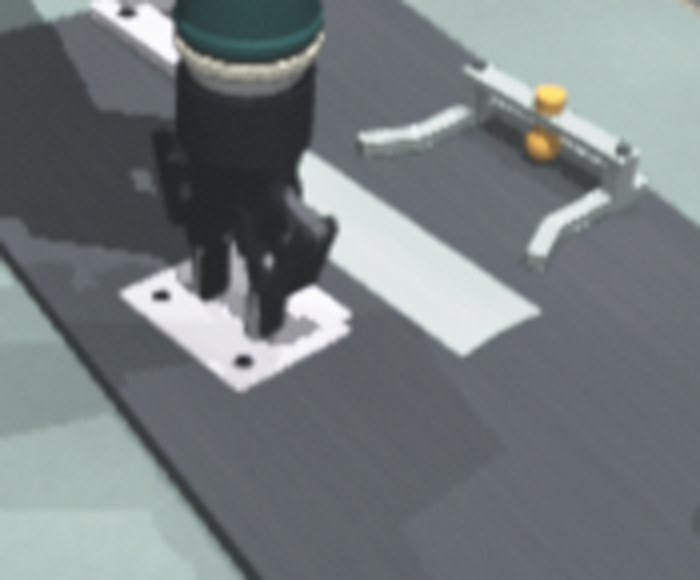

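```bash
cat > meas.py <<'E'
from fit import *
q=np.load("q.npy")
def meas(pts,off,s,x0,z=0):
    # pts: dict idx->crop pixel ; side cam
    mk=np.array(sm,float);mk[6:,0]=-q[7];mk[6,1]=q[8];mk[7,1]=-q[8]
    I=list(pts);P=(np.array([pts[i] for i in I],float)+.5)/s-.5+np.array(off)
    f=lambda p:(proj(T(p,q[0]+z,mk[I]),"side")-P-q[9:11]).ravel()
    r=least_squares(f,x0,loss="soft_l1",x_scale=[1,1,.01]);p=r.x
    b=q[4:7];c,s_=np.cos(b[2]),np.sin(b[2]);d=p[:2]-b[:2]
    print("world",p.round(3),"res",f(p).round(1),"in nest",round(c*d[0]+s_*d[1],1),round(-s_*d[0]+c*d[1],1),round(p[2]-b[2],3));return p
E
python3 - <<'E'
from meas import *
meas({0:(120,295),1:(242,391),5:(352,318),6:(162,296),7:(244,361)},(275,165),4,[438,-5,.17])
b=q[4:7];c,s=np.cos(b[2]),np.sin(b[2]);d=np.array([434.2,-5.7])-b[:2];print("tcp in nest",c*d[0]+s*d[1],-s*d[0]+c*d[1])
E
```

```text
world [ 4.3928e+02 -4.0500e+00  1.7500e-01] res [ 0.  -0.2 -0.5  0.1  0.2 -0.7 -0.1  0.1  0.3  0.4] in nest -226.0 0.1 0.003
tcp in nest -231.25048907028457 -0.648272111541651
```

servo_tool(
  commands=[
    {"linear":[0.05,0.01,-0.001],"spin":0,"fingers":40},
    {"linear":[0.1,0.017,-0.001],"spin":0,"fingers":40},
    {"linear":[0.15,0.026,-0.001],"spin":0,"fingers":40},
    {"linear":[0.2,0.035,-0.001],"spin":0,"fingers":40},
    {"linear":[0.217,0.038,-0.001],"spin":0,"fingers":40},
  ],
)

```text
t: 7.9
tcp_pos: [455.2, -1.2, 35.3]
ee_rot: [-0.137, 1.566, 0.136]
force: [-3.2, -1.0, 14.2]
grip_width: 39.8
```

servo_tool(
  commands=[
    {"linear":[0.04,0.007,0.001],"spin":0,"fingers":40},
    {"linear":[0.08,0.014,0.002],"spin":0,"fingers":40},
  ],
)

```text
t: 8.1
tcp_pos: [462.5, 0.3, 35.3]
ee_rot: [-0.136, 1.567, 0.136]
force: [-2.0, -0.6, 8.9]
grip_width: 39.9
```

servo_tool(
  commands=[
    {"linear":[0.04,0.007,0.001],"spin":0,"fingers":40},
    {"linear":[0.08,0.014,0.002],"spin":0,"fingers":40},
  ],
)

```text
t: 8.3
tcp_pos: [470.0, 1.7, 35.6]
ee_rot: [-0.136, 1.568, 0.136]
force: [-5.6, -0.1, 17.0]
grip_width: 40.0
```

servo_tool(
  commands=[
    {"linear":[0.04,0.007,0.004],"spin":0,"fingers":40},
    {"linear":[0.08,0.014,0.006],"spin":0,"fingers":40},
  ],
)

```text
t: 8.5
tcp_pos: [478.2, 3.1, 36.2]
ee_rot: [-0.136, 1.567, 0.136]
force: [-4.4, -0.4, 14.3]
grip_width: 39.9
```

servo_tool(
  commands=[
    {"linear":[0.04,0.007,0.002],"spin":0,"fingers":40},
    {"linear":[0.08,0.014,0.004],"spin":0,"fingers":40},
  ],
)

```text
t: 8.7
tcp_pos: [486.2, 4.5, 36.7]
ee_rot: [-0.136, 1.567, 0.136]
force: [-3.8, 0.5, 15.1]
grip_width: 39.6
```

servo_tool(
  commands=[
    {"linear":[0.04,0.007,0.003],"spin":0,"fingers":40},
    {"linear":[0.08,0.014,0.005],"spin":0,"fingers":40},
  ],
)

```text
t: 8.9
tcp_pos: [494.6, 5.9, 37.1]
ee_rot: [-0.136, 1.567, 0.136]
force: [-3.1, -0.4, 9.3]
grip_width: 40.3
```

servo_tool(
  commands=[
    {"linear":[0.04,0.007,0.002],"spin":0,"fingers":40},
    {"linear":[0.08,0.014,0.004],"spin":0,"fingers":40},
  ],
)

```text
t: 9.1
tcp_pos: [502.6, 7.3, 37.3]
ee_rot: [-0.136, 1.567, 0.136]
force: [-1.3, -0.5, 7.6]
grip_width: 39.9
```

servo_tool(
  commands=[
    {"linear":[0.04,0.007,0.002],"spin":0,"fingers":40},
    {"linear":[0.08,0.014,0.003],"spin":0,"fingers":40},
  ],
)

```text
t: 9.3
tcp_pos: [510.6, 8.7, 37.6]
ee_rot: [-0.136, 1.567, 0.136]
force: [-2.4, -0.5, 8.1]
grip_width: 40.0
```

servo_tool(
  commands=[
    {"linear":[0.04,0.007,-0.001],"spin":0,"fingers":40},
    {"linear":[0.08,0.014,0.001],"spin":0,"fingers":40},
  ],
)

```text
t: 9.5
tcp_pos: [518.6, 10.1, 37.8]
ee_rot: [-0.136, 1.567, 0.136]
force: [-2.2, -0.5, 9.7]
grip_width: 40.2
```

servo_tool(
  commands=[
    {"linear":[0.04,0.007,0.002],"spin":0,"fingers":40},
    {"linear":[0.08,0.014,0.003],"spin":0,"fingers":40},
  ],
)

```text
t: 9.7
tcp_pos: [526.5, 11.4, 38.1]
ee_rot: [-0.136, 1.567, 0.136]
force: [-2.8, -0.6, 11.8]
grip_width: 40.1
```

```bash
cat > look.py <<'E'
from workcell import robot
import cv2,sys
print(robot.read_state()["tcp_pos"],robot.read_state()["force"])
f=robot.grab_frame("side")["image"][:,:,::-1][155:300,290:450]
cv2.imwrite(sys.argv[1],cv2.resize(f,None,fx=4,fy=4,interpolation=cv2.INTER_CUBIC))
E
python3 look.py pics/s3.png
```

```text
[526.54820648  11.44902645  38.1422245 ] [-2.81080941 -0.55026877 11.79243125]
```

View pics/s3.png

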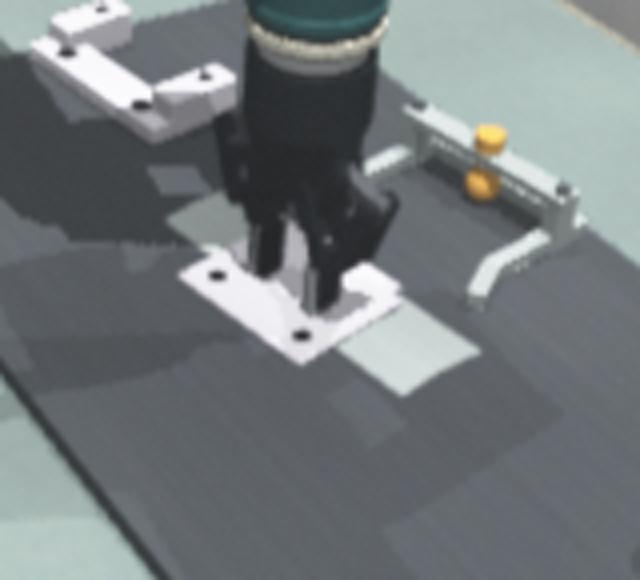

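```bash
python3 - <<'E'
from meas import *
meas({0:(179,275),1:(303,363),6:(217,275),7:(302,336),5:(402,292)},(290,155),4,[530,12,.17],2.2)
b=q[4:7];c,s=np.cos(b[2]),np.sin(b[2]);d=np.array([526.5,11.4])-b[:2];print("tcp in nest",c*d[0]+s*d[1],-s*d[0]+c*d[1])
E
```

```text
world [5.30628e+02 1.29260e+01 1.87000e-01] res [-0.3 -0.2 -0.3 -0.2  0.2  0.3  0.4  0.   0.   0. ] in nest -133.1 1.1 0.015
tcp in nest -137.38482482655004 0.31975479020355024
```

The shim is on the strip at nest x = -133 mm, y = 1 mm and square, with no slip. I'll carry on.

servo_tool(
  commands=[
    {"linear":[0.04,0.007,0.001],"spin":0,"fingers":40},
    {"linear":[0.08,0.014,0.003],"spin":0,"fingers":40},
  ],
)

```text
t: 9.95
tcp_pos: [534.3, 12.8, 38.6]
ee_rot: [-0.137, 1.567, 0.136]
force: [-3.2, -0.7, 12.4]
grip_width: 40.0
```

servo_tool(
  commands=[
    {"linear":[0.04,0.007,0.001],"spin":0,"fingers":40},
    {"linear":[0.08,0.014,0.002],"spin":0,"fingers":40},
  ],
)

```text
t: 10.15
tcp_pos: [542.8, 14.2, 39.0]
ee_rot: [-0.137, 1.566, 0.136]
force: [-2.7, -0.0, 11.0]
grip_width: 40.3
```

servo_tool(
  commands=[
    {"linear":[0.04,0.007,0],"spin":0,"fingers":40},
    {"linear":[0.08,0.014,-0.001],"spin":0,"fingers":40},
  ],
)

```text
t: 10.35
tcp_pos: [550.9, 15.6, 38.9]
ee_rot: [-0.137, 1.566, 0.136]
force: [-1.8, -0.8, 14.4]
grip_width: 40.1
```

servo_tool(
  commands=[
    {"linear":[0.04,0.007,-0.001],"spin":0,"fingers":40},
    {"linear":[0.08,0.014,-0.003],"spin":0,"fingers":40},
  ],
)

```text
t: 10.55
tcp_pos: [559.1, 17.0, 38.8]
ee_rot: [-0.137, 1.566, 0.136]
force: [-2.4, -0.4, 15.0]
grip_width: 39.7
```

servo_tool(
  commands=[
    {"linear":[0.04,0.007,-0.002],"spin":0,"fingers":40},
    {"linear":[0.08,0.014,-0.004],"spin":0,"fingers":40},
  ],
)

```text
t: 10.75
tcp_pos: [567.5, 18.4, 38.4]
ee_rot: [-0.137, 1.565, 0.136]
force: [-2.0, 0.1, 13.2]
grip_width: 39.7
```

servo_tool(
  commands=[
    {"linear":[0.04,0.007,-0.002],"spin":0,"fingers":40},
    {"linear":[0.08,0.014,-0.004],"spin":0,"fingers":40},
  ],
)

```text
t: 10.95
tcp_pos: [575.4, 19.8, 38.1]
ee_rot: [-0.137, 1.565, 0.136]
force: [-1.8, -0.9, 13.8]
grip_width: 39.9
```

servo_tool(
  commands=[
    {"linear":[0.04,0.007,-0.002],"spin":0,"fingers":40},
    {"linear":[0.08,0.014,-0.004],"spin":0,"fingers":40},
  ],
)

```text
t: 11.15
tcp_pos: [583.4, 21.2, 37.8]
ee_rot: [-0.137, 1.565, 0.136]
force: [-2.3, -0.5, 14.6]
grip_width: 40.1
```

```bash
python3 look.py pics/s4.png
```

```text
[583.43315797  21.23151045  37.76772213] [-2.317631   -0.53885399 14.61682105]
```

View pics/s4.png

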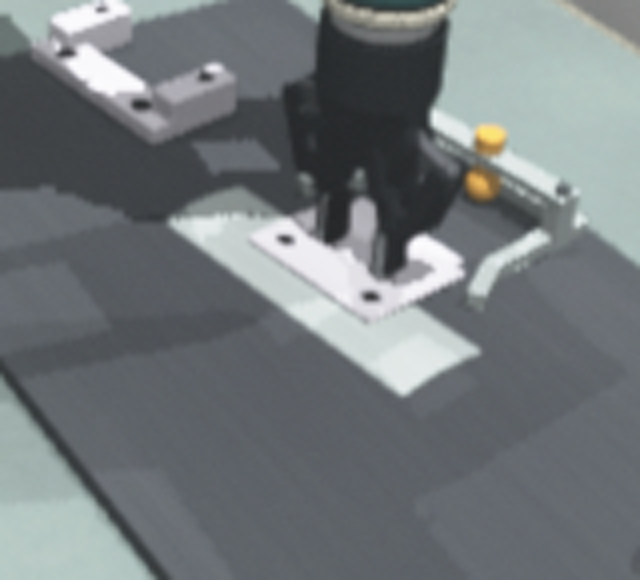

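```bash
python3 - <<'E'
from meas import *
meas({0:(249,238),1:(372,321),6:(287,239),7:(372,296),5:(464,263)},(290,155),4,[588,22,.17],2.2)
b=q[4:7];c,s=np.cos(b[2]),np.sin(b[2]);d=np.array([583.4,21.2])-b[:2];print("tcp in nest",c*d[0]+s*d[1],-s*d[0]+c*d[1])
E
```

```text
world [5.89629e+02 2.45000e+01 1.65000e-01] res [-0.2 -0.1 -0.4  0.3  0.   0.2 -0.   0.3  0.8 -1.4] in nest -72.9 2.4 -0.007
tcp in nest -79.64721057196455 0.18596320346994055
```

servo_tool(
  commands=[
    {"linear":[0.04,0.002,-0.002],"spin":0,"fingers":40},
    {"linear":[0.08,0.004,-0.004],"spin":0,"fingers":40},
  ],
)

```text
t: 11.4
tcp_pos: [591.3, 21.7, 37.5]
ee_rot: [-0.136, 1.565, 0.136]
force: [-2.5, -0.5, 15.8]
grip_width: 40.2
```

servo_tool(
  commands=[
    {"linear":[0.04,0.007,-0.002],"spin":0,"fingers":40},
    {"linear":[0.08,0.014,-0.004],"spin":0,"fingers":40},
  ],
)

```text
t: 11.6
tcp_pos: [599.7, 23.1, 37.2]
ee_rot: [-0.137, 1.564, 0.136]
force: [-0.7, -0.6, 11.3]
grip_width: 40.1
```

servo_tool(
  commands=[
    {"linear":[0.04,0.007,-0.002],"spin":0,"fingers":40},
    {"linear":[0.08,0.014,-0.004],"spin":0,"fingers":40},
  ],
)

```text
t: 11.8
tcp_pos: [607.9, 24.5, 36.5]
ee_rot: [-0.136, 1.564, 0.136]
force: [-1.2, -0.1, 10.2]
grip_width: 39.6
```

servo_tool(
  commands=[
    {"linear":[0.04,0.007,-0.003],"spin":0,"fingers":40},
    {"linear":[0.08,0.014,-0.006],"spin":0,"fingers":40},
  ],
)

```text
t: 12.0
tcp_pos: [615.8, 25.9, 35.9]
ee_rot: [-0.136, 1.564, 0.136]
force: [-1.1, -0.4, 10.5]
grip_width: 40.0
```

servo_tool(
  commands=[
    {"linear":[0.04,0.007,-0.003],"spin":0,"fingers":40},
    {"linear":[0.06,0.01,-0.005],"spin":0,"fingers":40},
  ],
)

```text
t: 12.2
tcp_pos: [622.0, 26.9, 35.4]
ee_rot: [-0.136, 1.564, 0.136]
force: [-1.1, -0.4, 11.3]
grip_width: 39.8
```

```bash
python3 look.py pics/s5.png
```

```text
[622.04563051  26.92908861  35.37814568] [-1.11409586 -0.37654459 11.32729707]
```

View pics/s5.png

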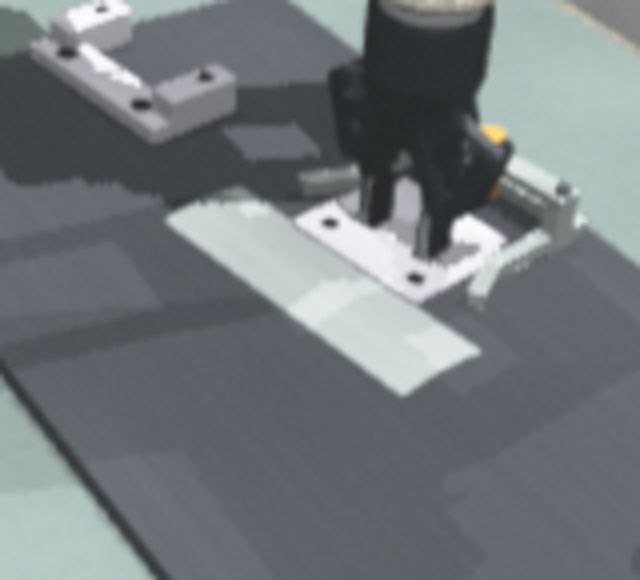

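servo_tool(
  commands=[
    {"linear":[0.04,0.007,-0.001],"spin":0,"fingers":40},
    {"linear":[0.06,0.01,-0.002],"spin":0,"fingers":40},
  ],
)

```text
t: 12.45
tcp_pos: [627.5, 27.8, 35.3]
ee_rot: [-0.137, 1.565, 0.136]
force: [-3.1, 0.1, 14.5]
grip_width: 39.6
```

servo_tool(
  commands=[
    {"linear":[0.03,0.005,0],"spin":0,"fingers":40},
    {"linear":[0.05,0.009,0],"spin":0,"fingers":40},
  ],
)

```text
t: 12.65
tcp_pos: [632.3, 28.7, 35.3]
ee_rot: [-0.137, 1.565, 0.136]
force: [-2.3, -0.3, 12.5]
grip_width: 40.2
```

servo_tool(
  commands=[
    {"linear":[0.03,0.005,0],"spin":0,"fingers":40},
    {"linear":[0.05,0.009,0],"spin":0,"fingers":40},
  ],
)

```text
t: 12.85
tcp_pos: [637.3, 29.6, 35.3]
ee_rot: [-0.137, 1.565, 0.136]
force: [-3.4, -0.3, 12.1]
grip_width: 40.3
```

servo_tool(
  commands=[
    {"linear":[0.03,0.005,0],"spin":0,"fingers":40},
    {"linear":[0.05,0.009,0],"spin":0,"fingers":40},
  ],
)

```text
t: 13.05
tcp_pos: [641.6, 30.4, 35.3]
ee_rot: [-0.137, 1.567, 0.136]
force: [-4.7, -2.0, 15.7]
grip_width: 39.9
```

servo_tool(
  commands=[
    {"linear":[0.03,0.005,0],"spin":0,"fingers":40},
    {"linear":[0.05,0.009,0],"spin":0,"fingers":40},
  ],
)

```text
t: 13.25
tcp_pos: [646.4, 31.3, 35.3]
ee_rot: [-0.137, 1.567, 0.136]
force: [-4.3, -0.9, 14.1]
grip_width: 39.9
```

servo_tool(
  commands=[
    {"linear":[0.02,0.003,0],"spin":0,"fingers":40},
    {"linear":[0.04,0.007,0],"spin":0,"fingers":40},
  ],
)

```text
t: 13.45
tcp_pos: [650.5, 31.9, 35.3]
ee_rot: [-0.137, 1.567, 0.136]
force: [-5.0, -1.8, 13.1]
grip_width: 40.0
```

```bash
python3 look.py pics/s6.png
```

```text
[650.46220725  31.93996156  35.33938889] [-5.0352069  -1.79206895 13.11165629]
```

View pics/s6.png

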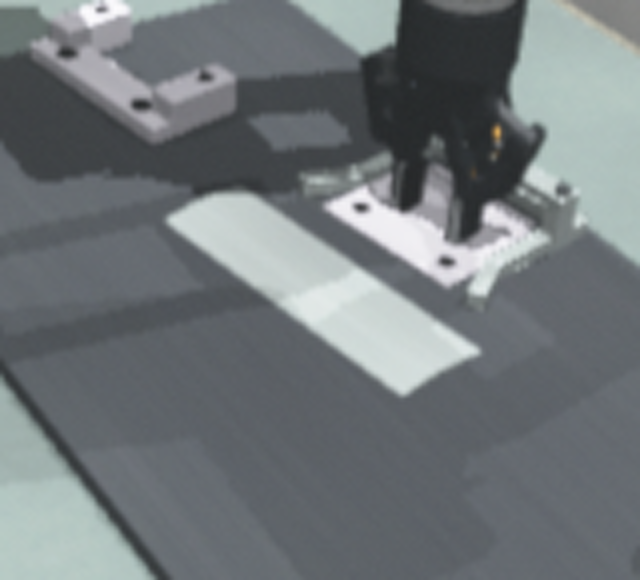

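```bash
python3 - <<'E'
from meas import *
meas({0:(325,205),1:(452,287),6:(362,207),7:(447,262)},(290,155),4,[655,34,.17],0)
b=q[4:7];c,s=np.cos(b[2]),np.sin(b[2]);d=np.array([650.5,31.9])-b[:2];print("tcp in nest",c*d[0]+s*d[1],-s*d[0]+c*d[1])
E
```

```text
world [6.55903e+02 3.45750e+01 1.80000e-01] res [-0.1  0.3 -0.6 -0.5  0.1  0.3  0.5 -0.1] in nest -5.9 0.9 0.007
tcp in nest -11.706821587293788 -0.8158075345886511
```

servo_tool(
  commands=[
    {"linear":[0.01,0.002,-0.002],"spin":0,"fingers":40},
    {"linear":[0.02,0.003,-0.002],"spin":0,"fingers":40},
  ],
)

```text
t: 13.7
tcp_pos: [652.6, 32.2, 35.4]
ee_rot: [-0.137, 1.566, 0.136]
force: [-4.8, -1.1, 14.8]
grip_width: 40.0
```

servo_tool(
  commands=[
    {"linear":[0.01,0.002,0],"spin":0,"fingers":40},
    {"linear":[0.02,0.003,0],"spin":0,"fingers":40},
  ],
)

```text
t: 13.9
tcp_pos: [654.5, 32.5, 35.3]
ee_rot: [-0.137, 1.567, 0.136]
force: [-5.1, -1.2, 14.9]
grip_width: 39.9
```

servo_tool(
  commands=[
    {"linear":[0.01,0.002,0],"spin":0,"fingers":40},
    {"linear":[0.02,0.003,0],"spin":0,"fingers":40},
  ],
)

```text
t: 14.1
tcp_pos: [656.5, 32.8, 35.3]
ee_rot: [-0.137, 1.567, 0.136]
force: [-4.5, -1.1, 15.1]
grip_width: 40.0
```

servo_tool(
  commands=[
    {"linear":[0.01,0.002,0],"spin":0,"fingers":40},
    {"linear":[0.02,0.003,0],"spin":0,"fingers":40},
  ],
)

```text
t: 14.3
tcp_pos: [658.5, 33.1, 35.3]
ee_rot: [-0.137, 1.567, 0.136]
force: [-4.7, -1.4, 14.5]
grip_width: 40.1
```

servo_tool(
  commands=[
    {"linear":[0.01,0.002,0],"spin":0,"fingers":40},
    {"linear":[0.02,0.003,0],"spin":0,"fingers":40},
  ],
)

```text
t: 14.5
tcp_pos: [659.9, 33.5, 35.3]
ee_rot: [-0.137, 1.568, 0.136]
force: [-6.6, -0.9, 16.1]
grip_width: 39.9
```

```bash
python3 look.py pics/s7.png
```

```text
[659.94949848  33.47010759  35.34159757] [-6.59171094 -0.9060256  16.12715043]
```

View pics/s7.png

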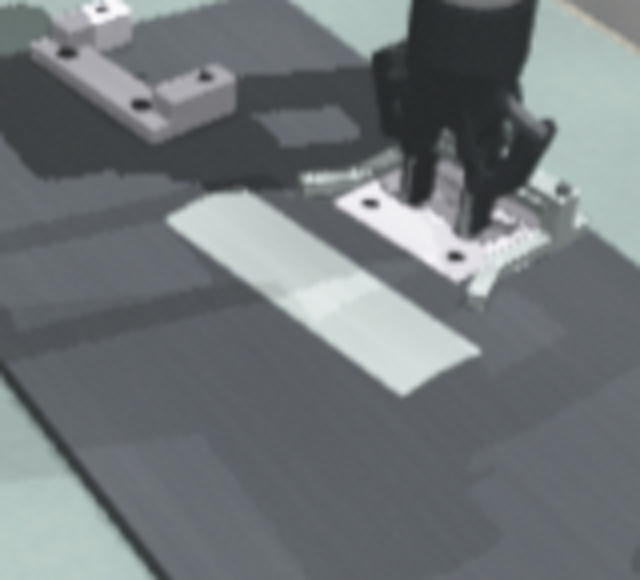

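servo_tool(
  commands=[
    {"linear":[0.01,0.002,0],"spin":0,"fingers":40},
    {"linear":[0.01,0.002,0],"spin":0,"fingers":40},
  ],
)

```text
t: 14.75
tcp_pos: [661.0, 33.7, 35.3]
ee_rot: [-0.137, 1.568, 0.136]
force: [-5.5, -0.6, 15.3]
grip_width: 40.1
```

servo_tool(
  commands=[
    {"linear":[0.01,0.002,0],"spin":0,"fingers":40},
    {"linear":[0.01,0.002,0],"spin":0,"fingers":40},
  ],
)

```text
t: 14.95
tcp_pos: [662.1, 33.9, 35.3]
ee_rot: [-0.137, 1.567, 0.136]
force: [-6.6, -0.0, 15.7]
grip_width: 40.1
```

```bash
cat > trk.py <<'E'
from workcell import robot
import cv2,numpy as np,sys
from fit import *
q=np.load("q.npy");g=robot.grab_frame("side")["image"];cv2.imwrite(sys.argv[1],g[:,:,::-1])
gr=cv2.cvtColor(g,cv2.COLOR_RGB2GRAY);s=robot.read_state()
# dark marks centroid within predicted window
for px in eval(sys.argv[2]):
    x,y=px;w=gr[y-6:y+7,x-7:x+8].astype(float);m=np.clip(150-w,0,None);yy,xx=np.mgrid[y-6:y+7,x-7:x+8]
    print("mark px",(m*xx).sum()/m.sum(),(m*yy).sum()/m.sum())
print(s["tcp_pos"],s["force"])
cv2.imwrite(sys.argv[1][:-4]+"z.png",cv2.resize(g[180:240,360:450,::-1],None,fx=8,fy=8,interpolation=cv2.INTER_CUBIC))
E
python3 trk.py pics/s8.png "[(383,206),(404,219)]"
python3 look.py pics/s8b.png
```

```text
mark px 379.4725050916497 208.2192803801765
mark px 402.59427048634245 220.16322451698866
[662.0511776   33.91661451  35.31468706] [-5.69866418 -0.92493213 14.71169777]
[662.0511776   33.91661451  35.31468706] [-5.69866418 -0.92493213 14.71169777]
```

View pics/s8z.png

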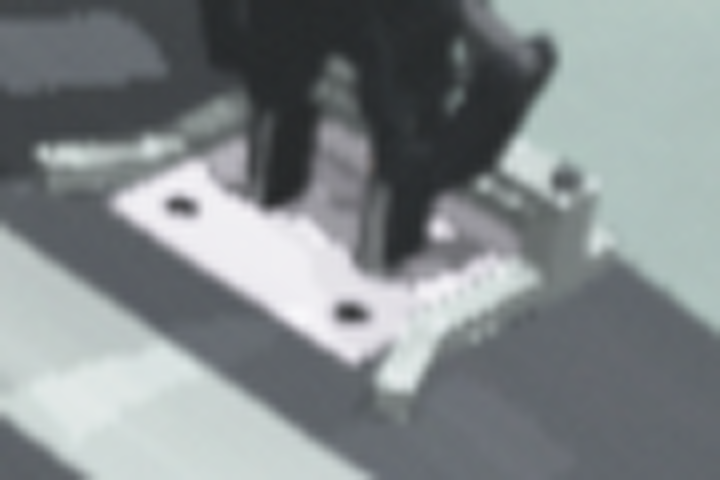

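View pics/s8b.png

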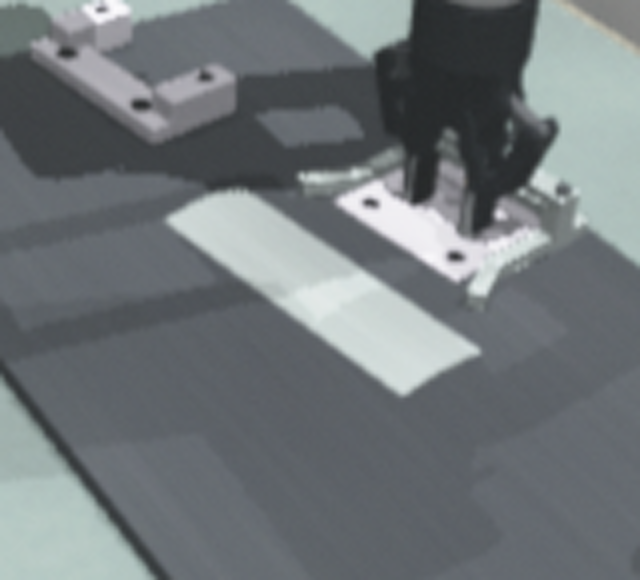

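```bash
python3 - <<'E'
from meas import *
meas({0:(112,204),1:(360,364),6:(181,205),7:(351,312)},(360,180),8,[660,34,.17],0)
a=cv2.imread("pics/s8.png",0).astype(float)
b7=cv2.imread("pics/s7.png",0);b8=cv2.imread("pics/s8b.png",0)
for c in((371,204),(456,257)):
    t=b7[c[1]-18:c[1]+18,c[0]-22:c[0]+22];S=b8[c[1]-30:c[1]+30,c[0]-34:c[0]+34]
    r=cv2.matchTemplate(S,t,cv2.TM_CCOEFF_NORMED);_,v,_,l=cv2.minMaxLoc(r);print(v,l[0]-12,l[1]-12)
for x in (0,1,2,3): print(x,proj(T(q[4:7]+0,q[0],[(-48+x,0,3)]),"side"))
E
```

```text
world [6.64236e+02 3.62140e+01 1.75000e-01] res [-0.5 -0.1 -0.4 -0.4  0.3  0.3  0.6  0.3] in nest 2.6 1.1 0.003
0.9765297770500183 1 0
0.9881457686424255 0 0
0 [[388.07564483 214.33447511]]
1 [[388.34806244 214.19575308]]
2 [[388.62023435 214.05715618]]
3 [[388.89216091 213.91868421]]
```

The vision estimate puts the shim home: x = +2.6 mm, which agrees within nest-pose error, and the marks barely moved over the last 2 mm. I'll push once more, slightly firmer, to confirm.

servo_tool(
  commands=[
    {"linear":[0.01,0.002,-0.002],"spin":0,"fingers":40},
    {"linear":[0.02,0.003,-0.002],"spin":0,"fingers":40},
    {"linear":[0.03,0.005,-0.002],"spin":0,"fingers":40},
  ],
)

```text
t: 15.35
tcp_pos: [665.0, 34.4, 35.3]
ee_rot: [-0.137, 1.567, 0.136]
force: [-6.0, -1.3, 18.0]
grip_width: 40.1
```

```bash
python3 look.py pics/s9b.png; python3 - <<'E'
import cv2
b7=cv2.imread("pics/s7.png",0);b6=cv2.imread("pics/s6.png",0)
for n in("s7","s8b","s9b"):
  b8=cv2.imread(f"pics/{n}.png",0)
  for c in((362,207),(447,262)):
    t=b6[c[1]-12:c[1]+12,c[0]-16:c[0]+16];S=b8[c[1]-30:c[1]+30,c[0]-34:c[0]+34]
    r=cv2.matchTemplate(S,t,cv2.TM_CCOEFF_NORMED);_,v,_,l=cv2.minMaxLoc(r);print(n,round(v,2),l[0]-18,l[1]-18)
E
```

```text
[665.01730855  34.41908583  35.31499157] [-5.97880725 -1.33126837 17.97802269]
s7 0.98 9 -4
s7 0.99 9 -5
s8b 0.96 10 -5
s8b 0.99 9 -5
s9b 0.96 10 -5
s9b 0.98 9 -5
```

servo_tool(
  commands=[
    {"linear":[0,0,0.01],"spin":0,"fingers":40},
    {"linear":[0,0,0.04],"spin":0,"fingers":40},
    {"linear":[0,0,0.2],"spin":0,"fingers":40},
    {"linear":[0,0,0.6],"spin":0,"fingers":40},
    {"linear":[0,0,1.0],"spin":0,"fingers":40},
    {"linear":[0,0,1.0],"spin":0,"fingers":40},
  ],
)

```text
t: 16.0
tcp_pos: [670.2, 34.5, 140.6]
ee_rot: [-0.137, 1.555, 0.135]
force: [1.5, 0.2, 0.2]
grip_width: 39.7
```

servo_tool(
  commands=[
    {"linear":[-0.4,0.3,0.3],"spin":0,"fingers":40},
    {"linear":[-0.8,0.6,0.6],"spin":0,"fingers":40},
    {"linear":[-1,1,1],"spin":0,"fingers":40},
    {"linear":[-1,1,1],"spin":0,"fingers":40},
  ],
)

```text
t: 16.4
tcp_pos: [564.5, 136.6, 236.2]
ee_rot: [-0.136, 1.564, 0.138]
force: [1.3, 0.2, 0.3]
grip_width: 40.4
```

servo_tool(
  commands=[
    {"linear":[-0.4,0.4,0],"spin":0,"fingers":40},
    {"linear":[-0.7,0.8,0],"spin":0,"fingers":40},
    {"linear":[-0.7,1,0],"spin":0,"fingers":40},
  ],
)

```text
t: 16.7
tcp_pos: [492.1, 236.2, 233.5]
ee_rot: [-0.137, 1.569, 0.137]
force: [0.1, -0.3, 0.3]
grip_width: 39.8
```

servo_tool(
  commands=[
    {"linear":[0,0.4,0],"spin":0,"fingers":40},
    {"linear":[0,0.8,0],"spin":0,"fingers":40},
    {"linear":[0,1,0],"spin":0,"fingers":40},
  ],
)

```text
t: 17.0
tcp_pos: [496.0, 337.6, 233.6]
ee_rot: [-0.137, 1.565, 0.138]
force: [0.4, -0.8, -0.5]
grip_width: 40.1
```

```bash
python3 - <<'E'
from workcell import robot
import cv2,pickle
for n in("top","side"):
    F=robot.grab_frame(n);f=F["image"][:,:,::-1];cv2.imwrite(f"pics/{n}9.png",f);pickle.dump(F,open(n+"9.pkl","wb"))
    f=f[95:175,300:390] if n=="top" else f[165:245,350:450]
    cv2.imwrite(f"pics/m_{n}9.png",cv2.resize(f,None,fx=7,fy=7,interpolation=cv2.INTER_CUBIC))
print(robot.read_state()["t"])
E
```

```text
17.1
```

View pics/m_top9.png

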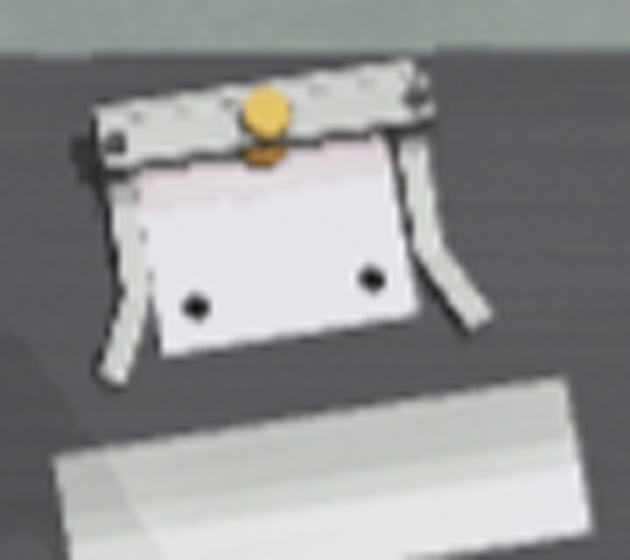

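View pics/m_side9.png

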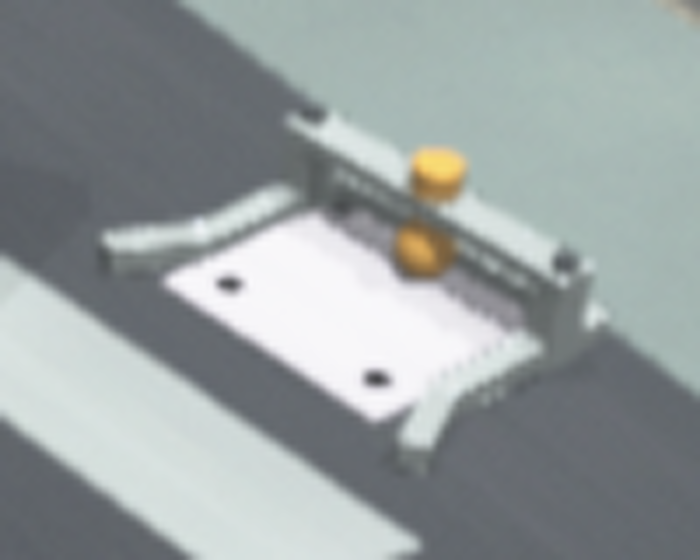

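```bash
python3 - <<'E'
from fit import *
q=np.load("q.npy");h=q[0]
u=lambda l,o,s=7:(np.array(l,float)+.5)/s-.5+np.array(o)
ot=(300,95);os_=(350,165)
# shim top: plain corners+marks ; z=3
sh=np.array([(-48,55,3),(-48,-55,3),(-q[7],q[8],3),(-q[7],-q[8],3)])
T1=u([(162,356),(419,313),(197,306),(372,279)],ot);S1=u([(163,282),(378,422),(230,284),(376,378)],os_)
nt_=u([(127,386),(468,331),(267,112)],ot); ntm=[(-57,72.5,12),(-57,-72.5,12),(34,0,53)]
br=u([(103,169),(436,122)],ot); brm=[(25,68.5,41),(25,-68.5,41)]
for name,use in(("mouth",1),("bridge",2),("both",3)):
    def res(p):
        r=[proj(T(p[:3],h,sh),"top")-T1]
        r.append(proj(T(p[3:6],h,ntm[2:]),"top")-nt_[2:])
        if use&1:r.append(proj(T(p[3:6],h,ntm[:2]),"top")-nt_[:2])
        if use&2:r.append(proj(T(p[3:6],h,brm),"top")-br)
        return np.concatenate(r).ravel()
    r=least_squares(res,np.r_[q[4:7],q[4:7]],x_scale=[1,1,.01]*2);p=r.x
    b=p[3:];d=p[:2]-b[:2];c,s=np.cos(b[2]),np.sin(b[2])
    print(name,p.round(3),"shim in nest",(c*d[0]+s*d[1]).round(2),(-s*d[0]+c*d[1]).round(2),(p[2]-b[2]).round(3),"res",r.fun.round(1))
E
```

```text
mouth [6.63668e+02 3.50140e+01 1.59000e-01 6.61187e+02 3.41280e+01 1.55000e-01] shim in nest 2.59 0.49 0.004 res [ 0.2 -0.2 -0.   0.1 -0.2  0.2  0.  -0.1  0.   0.8  0.1 -0.5 -0.1 -0.3]
bridge [6.63668e+02 3.50140e+01 1.59000e-01 6.62464e+02 3.44110e+01 1.40000e-01] shim in nest 1.28 0.43 0.02 res [ 0.2 -0.2 -0.   0.1 -0.2  0.2  0.  -0.1  0.1  0.3  0.4 -0.2 -0.4 -0.1]
both [6.63668e+02 3.50140e+01 1.59000e-01 6.61531e+02 3.40090e+01 1.49000e-01] shim in nest 2.26 0.68 0.01 res [ 0.2 -0.2 -0.   0.1 -0.2  0.2  0.  -0.1  0.1  0.7 -0.  -0.7 -0.1 -0.3
  0.4  0.3 -0.4 -0. ]
```

```bash
python3 - <<'E'
from workcell import robot
print(robot.hand_in(),robot.read_state()["t"])
E
```

```text
the job is handed in; nothing more can be done
the job is handed in; nothing more can be done
```

The shim is in the nest, home against the stop bar as far as I can tell, and I handed the job in after about 17 s. I pressed on the white shim with the fingers 40 mm apart. I dragged it sideways and squared it on the flat plate, then took it over the wear strip, through the mouth and under the keeper.

**Force:** the readings were about 8 to 18 N while dragging, with a peak of 22 N at first contact. They come only at the end of each move, so a brief higher value between readings is possible, but none came near 40 N.

**At the stop:** during the last 5 mm or so of push, the shim's marks in the side view stayed put while the fingers slid on its top.

**Final pictures, gripper clear:**
- The shim lies between the rails with its leading end under the keeper.
- Against the nest, the fits put it at x = +1.3 to +2.6 mm, y = +0.4 to +0.7 mm and 0.004 to 0.02 rad from square.
- It cannot be past the stop, so the positive x values are measuring error of 2 to 3 mm. The push against the stop is the better evidence that it is home.

**Bystanders:** the arm never went near the piston or seal ring. The bracket looked unmoved in the side views, but I did not measure any of the three at the end.

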